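Scrape the spray tray clean and shake the couplings over it

TASK

Get the spray tray ready for zinc-spraying: first draw the scraper block along the tray to wipe both crusts of old paint into the slot at its end, while the brass couplings wait in the scoop. Then pick up the scoop by its handle and shake all eight couplings out evenly over the tray, so that each of its three panels gets at least two, and stand both tools upright on the bench again. Do not touch the crusts or couplings with the gripper, and leave the spray can and the screw jar where they stand.

Things in the scene. Friction and masses are not known exactly. Their poses are not given: they have to be found in the camera images.
- spray_tray: fixed steel spray tray; origin on the bench under the centre of its floor; y along it, x across, z up. Flat floor 150 mm (x) by 330 mm (y), 50 mm above the bench; pressed lines at y = -55 and +55 mm divide it into three panels. Walls 3 mm thick all round, slot included, up to 80 mm above the bench. At the -y end the floor stops at an open slot, y = -165 to -191 mm
- tray_slot (a point): centre of the dark slot beyond the floor's bright worn lip, at floor height, axes as the tray: 26 mm wide (y), 150 mm long (x), open down to a catch trough 39 mm deep; crusts fall through, couplings (30 mm thick) do not
- scoop: aluminium parts scoop: open-top trough 165 mm long (x), 84 mm wide (y) outside, 78 inside, 3 mm sheet, closed at x = -82 mm, side walls 48 mm high falling to 30 at the mouth. Origin under its centre. Starts level on the bench with the eight couplings in it in two rows; 0.22 kg empty
- scoop_mouth (a point): middle of the floor's edge at the scoop's open mouth, 82 mm in front (+x) of its centre; axes as the scoop
- scoop_grip (a point): centre of the scoop's black bridge handle, 88 mm above its underside: a flat bar 22 mm thick (x), 92 mm wide (y), 36 mm high; couplings pass below it
- scraper: scraper block, wooden grip on a foot with a steel blade. Origin under its centre; foot 120 mm long (x), 34 mm thick (y), 30 mm high; above it the grip, 66 mm long (x), 26 mm thick (y), up to 97 mm high. Starts standing on its blade on the bench, 0.18 kg
- coupling_1: brass hexagonal conduit coupling, 30 mm across flats, 34 mm long along its x axis, about 35 g; origin at its centre
- coupling_2: brass hexagonal conduit coupling, 30 mm across flats, 34 mm long along its x axis, about 35 g; origin at its centre
- coupling_3: brass hexagonal conduit coupling, 30 mm across flats, 34 mm long along its x axis, about 35 g; origin at its centre
- coupling_4: brass hexagonal conduit coupling, 30 mm across flats, 34 mm long along its x axis, about 35 g; origin at its centre
- coupling_5: brass hexagonal conduit coupling, 30 mm across flats, 34 mm long along its x axis, about 35 g; origin at its centre
- coupling_6: brass hexagonal conduit coupling, 30 mm across flats, 34 mm long along its x axis, about 35 g; origin at its centre
- coupling_7: brass hexagonal conduit coupling, 30 mm across flats, 34 mm long along its x axis, about 35 g; origin at its centre
- coupling_8: brass hexagonal conduit coupling, 30 mm across flats, 34 mm long along its x axis, about 35 g; origin at its centre
- crust_1: loose pale grey crust of dried paint on the tray's floor, 22 x 16 x 8 mm (x, y, z); origin at the centre of its underside
- crust_2: loose pale grey crust of dried paint on the tray's floor, 22 x 16 x 8 mm (x, y, z); origin at the centre of its underside
- spray_can: bystander: silver-grey spray can with white cap, 66 mm in diameter, 170 mm high, standing behind the tray; origin under its centre
- screw_jar: bystander: jar of screws with red lid, 63 mm in diameter, 80 mm high, standing behind the tools; origin under its centre

How it is judged:
By the outcome, as a careful person would: the job done as asked, in the order asked, and still so for the second after the job is handed in, with the robot touching nothing.
It also fails if it takes over 72 s, if anything falls off the work surface, if the arm or the gripper's body presses on something with over 40 N, if the wrist force passes 120 N, or if a joint passes its speed limit or range.

ROBOT

A 6-joint arm with a two-finger parallel gripper is mounted at the origin on a cart in front of the work surface, level with it; the furniture and walls round the work are solid. World frame = base frame: x ahead of the robot, y to its left, z up, the work surface at z = 0. Lengths are in mm, angles in rad, forces in N, time in s.
With the tool pointing down it reaches from about 350 to 875 mm from the base axis. Payload 4.2 kg.
Tool frame: the origin (TCP) lies midway between the tips of the shut fingers; the grasp point (between the pads) lies 19 mm behind it (arm.grasp_offset is the distance from the TCP to the grasp point, in mm); z points along the fingers, y is the direction in which the jaws open and shut (so a half turn about z gives the same grasp; the last joint's range is limited). The gripper opens to 85 mm and grips with 20 to 120 N. Pads are 22 mm wide; open, the fingers measure 114 mm over their backs; the gripper's body (76 mm by 85 mm) begins 54 mm behind the grasp point. The pads swing forward as they close: fully open they stand 13 mm farther back than shut.
Start: joints at [-1.064, 0.385, 0.008, 0, -1.194, -0.259], TCP at [153.312, -605.883, 231.312] pointing down, gripper open.
Joint ranges: [-3.14, 3.14], [-1.21, 2.06], [-1.07, 1.41], [-3.16, 2.05], [-2.99, -0.16], [-3.1, 3.1]. Speed limits (rad/s): [2.79, 2.79, 3.14, 3.14, 3.14, 3.14].

INTERFACE

Orientations are given as a unit quaternion [x, y, z, w].
In Python, from bench import arm gives the robot as it stands.
- The arm moves only by the tool move_arm, never from a script. Its argument "moves" is a list of rows, each an object with "gripper": the gripper's target within -1 to 1 (fully open at 1, half-way at 0, shut at -1); "xyz": the shift along the tool's x, y, z in cm, a list of three; "angular": the turn, a rotation vector about the tool's x, y, z in rad, a list of three. In form: [{"gripper": gripper, "xyz": [dx, dy, dz], "angular": [wx, wy, wz]}, ...]. A call has 1 to 10 rows; each row is the pose to reach, as a shift and turn from the pose commanded when the call began, along the tool's axes at that moment; what a row does not reach only later rows make up. A row lasts 1/8 s, in which the tool goes at most 62.5 mm and 10.7 degrees, less where a joint would pass 70% of its speed; a pose out of reach is approached as far as the arm can. A call with a gripper value outside its range is refused whole. The fingers move at their own pace and stop on an object; the grip force is fixed at half the most. Time passes only in rows, so rows that repeat a pose let the fingers close. It gives the time, the measured TCP pose, the force and the opening at its end, in the units of the state.
- arm.read_state(): the state, without advancing time (a new reading comes with each control period).
- arm.get_image(name): name is "scene" or "side" or "wrist"; returns (picture, depth): 384x512x3 uint8, blue, green, red; 384x512 float32, mm along the optical axis (not along the pixel's ray), 0 where there is no reading.
- arm.get_calibration(name): a dict with "camera_matrix" (3x3 intrinsics, pixels), "k1" (the pictures are not rectified: a ray, as slopes to the right and down, at radius r is drawn at 1 + k1 r^2 times it, then the intrinsics apply), "R" (3x3) and "t" (3): a world point X has camera coordinates R X + t. Camera axes: x right, y down, z forward; pixel columns grow to the right and rows downward; lengths in mm; the calibration is good to about 2 mm. A picture is of the moment at which its call begins: read the wrist's pose just before it. get_calibration takes no time and is no camera call; for the wrist camera it gives the pose at the moment of the call.
- arm.job_done(): hands the job in, once; it reports no verdict.
The state is a dict: "clock": time; "joints": joint angles; "joint_vel": joint speeds; "joint_efforts": joint torques, N m; "position": TCP position; "ee_rot": TCP orientation; "contact_force": force on the tool from outside, world axes, zero at the start; "wrist_torque": the same for the moment, N m; "gripper_width": finger opening in mm.
Only numpy, scipy, OpenCV 4.12 (cv2) and the standard library are available. Lean on these libraries where they do the work, as an engineer would, in place of code of your own. Each camera call takes 0.05 s, during which the arm holds its last target. There are 200 camera calls.

## Working session

There is one attempt and no reset: what is moved stays moved. The work goes in short steps, Python scripts to look and compute and a tool call to move; the robot and the scene stay as the last step left them, time stands still between calls to the robot, and variables do not carry over. Pictures are saved under pics/ and viewed, about 8 in all and at most 12, crops included, and the job is handed in when it is done.

Besides the shell and the picture viewer there is one more tool, called after "Request:" in YAML: its name, and indented under it one key for each argument. move_arm: Moves the arm, as the interface text tells. Its arguments: {"type":"object","properties":{"moves":{"type":"array","items":{"type":"object","properties":{"gripper":{"type":"number"},"xyz":{"type":"array","items":{"type":"number"}},"angular":{"type":"array","items":{"type":"number"}}}}}},"required":["moves"]}

```bash
mkdir -p pics; ls; cat > h.py <<'E'
import numpy as np, cv2
from bench import arm
from scipy.spatial.transform import Rotation as Ro
def snap(name,tag):
    c=arm.get_calibration(name); im,d=arm.get_image(name)
    cv2.imwrite(f'pics/{tag}.png',im); np.savez(f'pics/{tag}.npz',d=d,K=c['camera_matrix'],k1=c['k1'],R=c['R'],t=c['t'])
    return im,d
def ray(tag,u,v):
    z=np.load(f'pics/{tag}.npz'); K=z['K']; k=float(z['k1'])
    a=np.array([(u-K[0,2])/K[0,0],(v-K[1,2])/K[1,1]]); s=a.copy()
    for _ in range(20): s=a/(1+k*(s@s))
    return z,np.array([s[0],s[1],1.])
def pt(tag,u,v,h=None):
    z,r=ray(tag,u,v); R,t=z['R'],z['t']
    if h is None: p=r*z['d'][int(round(v)),int(round(u))]; return R.T@(p-t)
    o=-R.T@t; w=R.T@r; return o+w*(h-o[2])/w[2]
E
python3 - <<'E'
from h import *
s=arm.read_state(); print(s)
a,_=snap('scene','s0'); b,_=snap('side','d0')
cv2.imwrite('pics/s0b.png',cv2.resize(a,(800,600),interpolation=cv2.INTER_CUBIC))
cv2.imwrite('pics/d0b.png',cv2.resize(b,(800,600),interpolation=cv2.INTER_CUBIC))
E
```

```text
pics
{'clock': 0.0, 'joints': array([-1.06440803e+00,  3.85533490e-01,  6.61959987e-03, -5.42248175e-04,
       -1.19401409e+00, -2.58574567e-01]), 'joint_vel': array([-0.00084674,  0.00014301, -0.00011179, -0.00109302, -0.00112916,
        0.00094157]), 'joint_efforts': array([ 8.12273265e-05, -3.92286301e+01,  1.88402349e+01,  4.18598950e+00,
       -4.44945035e-03,  6.56559990e-06]), 'position': array([ 153.16766126, -605.32369456,  230.22666659]), 'ee_rot': array([-1.23490721e-01,  9.92345123e-01,  1.08286476e-03, -1.64002239e-04]), 'contact_force': array([-0.61501582,  0.66963578,  0.92812783]), 'wrist_torque': array([-0.01434683, -0.03154048, -0.02382395]), 'gripper_width': 85.54285940713967}
```

View pics/s0b.png

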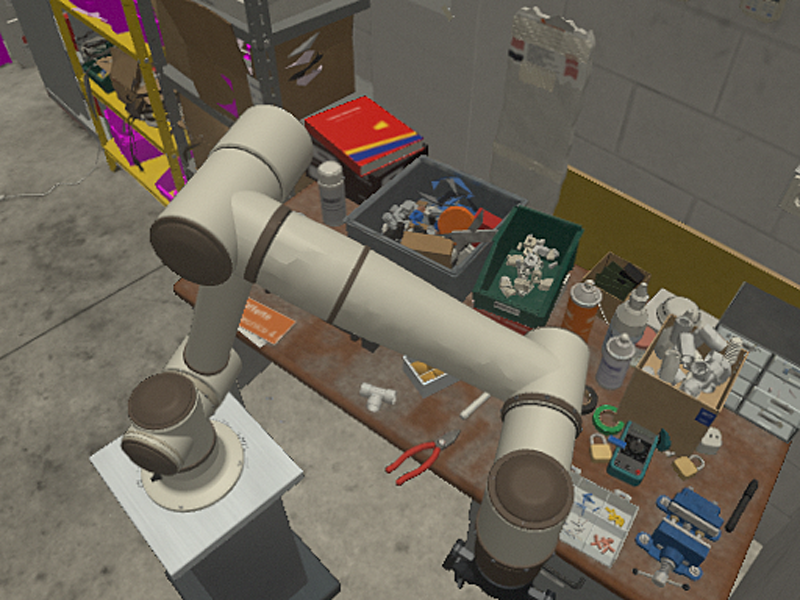

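View pics/d0b.png

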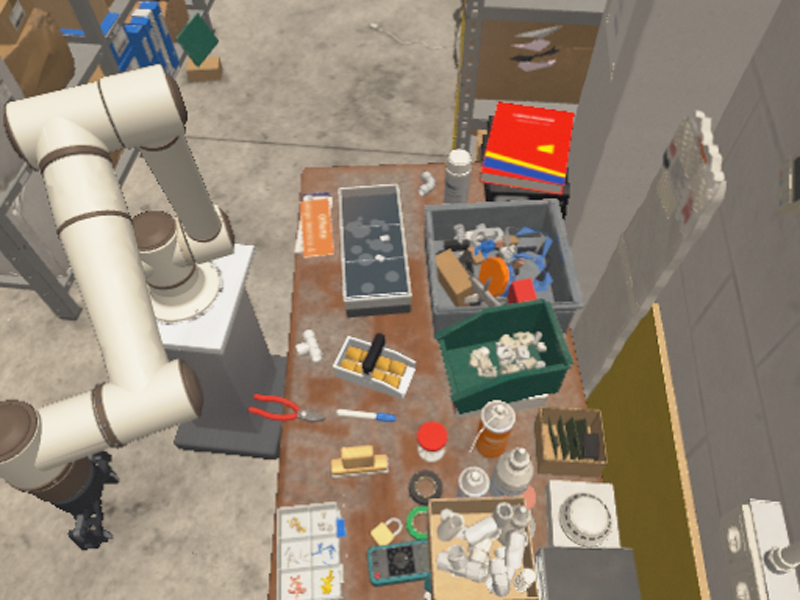

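The side view shows the tray at (375,245), the scoop with couplings at (375,363), the scraper at (360,460), the can at (458,175) and the jar at (432,440), all in the 800x600 image. I'll enlarge this area.

```bash
python3 - <<'E'
from h import *
a=cv2.imread('pics/s0.png');b=cv2.imread('pics/d0.png')
c=b[105:310,185:305]  # 205x120
cv2.imwrite('pics/d0c.png',cv2.resize(c[:,:],None,fx=2.9,fy=2.9,interpolation=cv2.INTER_CUBIC))
# tray/scoop/scraper points: full-size coords = big/1.5625
for n,u,v in [('trayTL',341,188),('trayTR',397,186),('trayBR',409,300),('trayBL',345,304),('scpgrip',376,352),('scr top',358,452),('scr foot L',333,466),('scr foot R',386,466),('jar',432,436),('can',458,157),('bench',420,330),('trayfloor',375,245)]:
    print(n,pt('d0',u/1.5625,v/1.5625).round(0))
E
```

```text
trayTL [369. 304.  87.]
trayTR [515. 327.  87.]
trayBR [586. -13.  61.]
trayBL [438. -45.  67.]
scpgrip [ 533. -185.  105.]
scr top [ 529. -410.   99.]
scr foot L [ 474. -421.   32.]
scr foot R [ 583. -408.   30.]
jar [ 671. -352.   80.]
can [668. 368. 167.]
bench [617. -57.   3.]
trayfloor [480. 151.  52.]
```

View pics/d0c.png

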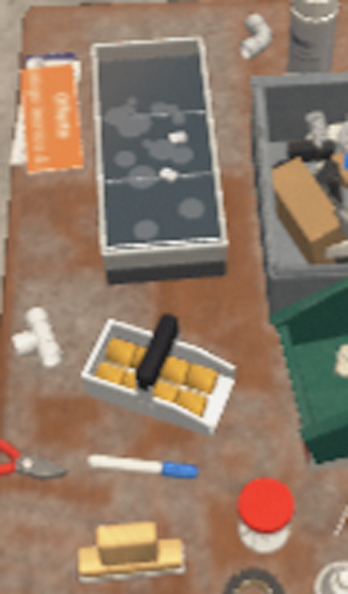

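The crop shows crusts at (178,137) and (168,174), both mid-tray on the right half. The slot is probably at the near end. I'll fit the poses from depth.

```bash
cat >> h.py <<'E'
def cloud(tag):
    z=np.load(f'pics/{tag}.npz'); d=z['d']; K=z['K'];k=float(z['k1'])
    v,u=np.mgrid[:d.shape[0],:d.shape[1]]
    a=np.stack([(u-K[0,2])/K[0,0],(v-K[1,2])/K[1,1]],-1); s=a.copy()
    for _ in range(20): s=a/(1+k*(s**2).sum(-1,keepdims=True))
    p=np.concatenate([s,np.ones(s.shape[:2]+(1,))],-1)*d[...,None]
    w=(p-z['t'])@z['R']; w[d<=0]=np.nan; return w
def rect(P):
    r=cv2.minAreaRect(P[:,:2].astype(np.float32)); return np.round(r[0],1),np.round(r[1],1),round(r[2],1)
def to(p,Rt=None,s=None,f=1.0):
    "row to reach TCP pos p (mm), tool rotation Rt from current measured pose"
    s=s or arm.read_state(); R0=Ro.from_quat(s['ee_rot']); R0=R0
    d=R0.inv().apply(np.array(p)-s['position'])/10
    w=(R0.inv()*Rt).as_rotvec() if Rt is not None else np.zeros(3)
    n=max(np.linalg.norm(d)*10/62.5,np.degrees(np.linalg.norm(w))/10.7)
    print('xyz',d.round(2),'ang',w.round(3),'rows>=',round(n,1))
def down(yaw): # tool z down, tool y along (cos yaw, sin yaw)
    y=np.array([np.cos(yaw),np.sin(yaw),0]); z=np.array([0,0,-1.]); return Ro.from_matrix(np.stack([np.cross(y,z),y,z],1))
E
python3 - <<'E'
from h import *
w=cloud('d0'); 
def sel(lo,hi,x0,x1,y0,y1):
    m=(w[...,2]>lo)&(w[...,2]<hi)&(w[...,0]>x0)&(w[...,0]<x1)&(w[...,1]>y0)&(w[...,1]<y1); return w[m]
P=sel(74,90,340,600,-60,350);print('tray rim',rect(P),len(P),np.median(P[:,2]))
P=sel(88,104,420,600,-480,-350);print('scr grip',rect(P),len(P),np.median(P[:,2]))
P=sel(22,36,420,620,-480,-350);print('scr foot',rect(P),len(P))
P=sel(90,115,430,640,-290,-100);print('scoop grip',rect(P),len(P),np.median(P[:,2]))
P=sel(20,115,420,660,-290,-70);print('scoop all',rect(P),len(P))
for n,u,v in [('c1',178,137),('c2',168,174)]: print(n,pt('d0',u/2.9+185,v/2.9+105,54).round(0),pt('d0',u/2.9+185,v/2.9+105).round(0))
for n,u,v in [('lineA',108,116),('lineA2',205,110),('lineB',104,183),('lineB2',213,174)]: print(n,pt('d0',u/2.9+185,v/2.9+105,50).round(0))
for n,u,v in [('mouth R',215,430),('mouth R2',234,375)]: print(n,pt('d0',u/2.9+185,v/2.9+105,3).round(0))
to([470,130,420],down(np.radians(101)))
E
```

```text
tray rim (array([476. , 149.7]), array([160.3, 372.3]), 12.1) 429 83.03446202042117
scr grip (array([ 525. , -407.4]), array([69. , 26.1]), 13.4) 181 96.9141586997742
scr foot (array([ 524.2, -407.4]), array([117.4,  31.1]), 11.1) 193
scoop grip (array([ 527.2, -181. ]), array([92.8, 22.9]), 76.7) 179 105.97653750859665
scoop all (array([ 537.4, -155. ]), array([239.8, 174.7]), 68.5) 1123
c1 [503. 175.  54.] [504. 170.  61.]
c2 [498. 110.  54.] [500. 100.  67.]
lineA [400. 205.  50.]
lineA2 [533. 231.  50.]
lineB [414.  88.  50.]
lineB2 [558. 120.  50.]
mouth R [ 601. -233.    3.]
mouth R2 [ 616. -156.    3.]
xyz [-48.74  63.57 -18.85] ang [ 0.002 -0.     0.056] rows>= 13.2
```

```bash
python3 - <<'E'
from h import *
to([525,-407,150],down(np.radians(102)))
to([525,-407,48],down(np.radians(102)))
E
```

```text
xyz [-40.91  10.1    8.05] ang [ 0.002 -0.     0.038] rows>= 6.9
xyz [-40.91  10.08  18.25] ang [ 0.002 -0.     0.038] rows>= 7.3
```

Request:
move_arm:
  moves:
    - {"gripper":1,"xyz":[-40.9,10.1,8],"angular":[0,0,0.038]}
    - {"gripper":1,"xyz":[-40.9,10.1,8],"angular":[0,0,0.038]}
    - {"gripper":1,"xyz":[-40.9,10.1,8],"angular":[0,0,0.038]}
    - {"gripper":1,"xyz":[-40.9,10.1,8],"angular":[0,0,0.038]}
    - {"gripper":1,"xyz":[-40.9,10.1,8],"angular":[0,0,0.038]}
    - {"gripper":1,"xyz":[-40.9,10.1,8],"angular":[0,0,0.038]}
    - {"gripper":1,"xyz":[-40.9,10.1,8],"angular":[0,0,0.038]}
    - {"gripper":1,"xyz":[-40.9,10.1,8],"angular":[0,0,0.038]}
    - {"gripper":1,"xyz":[-40.9,10.1,8],"angular":[0,0,0.038]}

```text
clock: 1.23
position: [524.6, -407.5, 150.7]
ee_rot: [-0.105, 0.994, 0.0, -0.001]
contact_force: [-0.1, 0.3, -0.3]
gripper_width: 85.2
```

```bash
python3 - <<'E'
from h import *
to([525,-407,48],down(np.radians(102)))
a,_=snap('wrist','w0'); z=np.load('pics/w0.npz')
print((-z['R'].T@z['t']).round(0), z['R'][2].round(2), arm.read_state()['position'])
w=cloud('w0'); m=(w[...,2]>88)&(w[...,2]<104)&(abs(w[...,0]-525)<60)&(abs(w[...,1]+407)<60)
print(m.sum(), rect(w[m]) if m.sum()>20 else '')
E
```

```text
xyz [-0.06  0.03 10.27] ang [ 0.001 -0.001  0.001] rows>= 1.6
[ 448. -424.  292.] [ 0.3   0.06 -0.95] [ 524.19178691 -408.01009364  151.21404761]
2882 (array([ 523.3, -407.8]), array([65.1, 26. ]), 12.1)
```

View pics/w0.png

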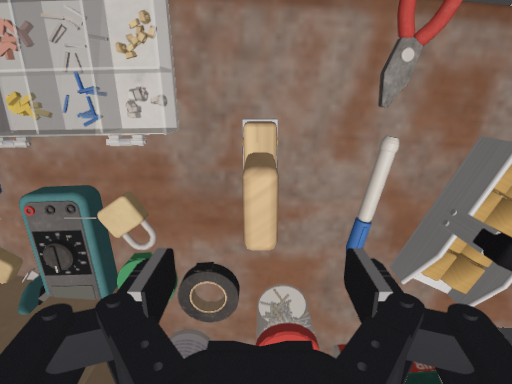

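The wrist view shows the grip centred at (260,190), lined up with the jaws. The jar at (285,330) is clear. I'll descend and close.

Request:
move_arm:
  moves:
    - {"gripper":1,"xyz":[0,0,5.5],"angular":[0,0,0]}
    - {"gripper":1,"xyz":[0,0,10],"angular":[0,0,0]}
    - {"gripper":1,"xyz":[0,0,10.2],"angular":[0,0,0]}
    - {"gripper":-1,"xyz":[0,0,10.2],"angular":[0,0,0]}
    - {"gripper":-1,"xyz":[0,0,10.2],"angular":[0,0,0]}
    - {"gripper":-1,"xyz":[0,0,10.2],"angular":[0,0,0]}
    - {"gripper":-1,"xyz":[0,0,10.2],"angular":[0,0,0]}
    - {"gripper":-1,"xyz":[0,0,10.2],"angular":[0,0,0]}

```text
clock: 2.28
position: [525.7, -408.0, 51.0]
ee_rot: [-0.105, 0.994, -0.001, 0.001]
contact_force: [-0.9, 1.7, 6.3]
gripper_width: 25.4
```

```bash
python3 - <<'E'
from h import *
s=arm.read_state();print(s['gripper_width'],s['contact_force'])
a=np.radians(12.1);X=np.array([np.cos(a),np.sin(a)]);Y=np.array([-np.sin(a),np.cos(a)]);O=np.array([473.3,162.4])
Rt=down(np.radians(102.1))
to([525,-407,170],Rt)
for y in (110,-168):
    p=O+8*X+y*Y; print(p); to([*p,200],Rt); to([*p,100],Rt)
E
```

```text
25.434797543496906 [-0.88526604  1.74004094  6.27753597]
xyz [  0.03   0.1  -11.9 ] ang [-0.002  0.001 -0.001] rows>= 1.9
[458.06422397 271.63310455]
xyz [ -7.59  67.86 -15.01] ang [-0.002  0.001 -0.001] rows>= 11.2
xyz [-7.58 67.87 -5.01] ang [-0.002  0.001 -0.001] rows>= 11.0
[ 5.16338184e+02 -1.90635272e-01]
xyz [ -7.62  40.06 -14.96] ang [-0.002  0.001 -0.001] rows>= 6.9
xyz [-7.6  40.07 -4.96] ang [-0.002  0.001 -0.001] rows>= 6.6
```

Request:
move_arm:
  moves:
    - {"gripper":-1,"xyz":[0,0,-6],"angular":[0,0,0]}
    - {"gripper":-1,"xyz":[0,0,-12],"angular":[0,0,0]}
    - {"gripper":-1,"xyz":[0,2,-15.5],"angular":[0,0,0]}
    - {"gripper":-1,"xyz":[-1,8,-15.5],"angular":[0,0,0]}
    - {"gripper":-1,"xyz":[-7.6,63.9,-15.5],"angular":[0,0,0]}
    - {"gripper":-1,"xyz":[-7.6,63.9,-15.5],"angular":[0,0,0]}
    - {"gripper":-1,"xyz":[-7.6,63.9,-15.5],"angular":[0,0,0]}
    - {"gripper":-1,"xyz":[-7.6,63.9,-15.5],"angular":[0,0,0]}
    - {"gripper":-1,"xyz":[-7.6,63.9,-15.5],"angular":[0,0,0]}
    - {"gripper":-1,"xyz":[-7.6,63.9,-15.5],"angular":[0,0,0]}

```text
clock: 3.52
position: [482.7, 48.1, 204.2]
ee_rot: [-0.105, 0.995, 0.0, -0.0]
contact_force: [1.3, -0.5, -0.7]
gripper_width: 25.5
```

```bash
python3 - <<'E'
from h import *
s=arm.read_state();print(s['position'],s['joints'].round(2))
a=np.radians(12.1);X=np.array([np.cos(a),np.sin(a)]);Y=np.array([-np.sin(a),np.cos(a)]);O=np.array([473.3,162.4])
Rt=down(np.radians(102.1))
p=O+8*X+70*Y; to([*p,202],Rt)
# can clearance
snap('wrist','w1')
w=cloud('w1'); q=(w[...,:2]-O); tx=q@X; ty=q@Y
m=(w[...,2]>76)&(w[...,2]<86)&(abs(tx)<90)&(abs(ty)<210); print(m.sum(), rect(w[m]) if m.sum()>20 else '', np.nanpercentile(ty[m],[0,1,99,100]) ,np.percentile(tx[m],[1,99]))
E
```

```text
[482.73831567  48.07423717 204.15068612] [ 0.43  0.17 -0.37 -0.   -1.03 -1.8 ]
xyz [-2.25 18.38  0.22] ang [ 0.    -0.    -0.001] rows>= 3.0
5427 (array([476.5, 138.9]), array([160. , 349.5]), 11.8) [-198.37644439 -197.49382992  139.32187268  150.64228473] [-82.25293991  77.74993807]
```

View pics/w1.png

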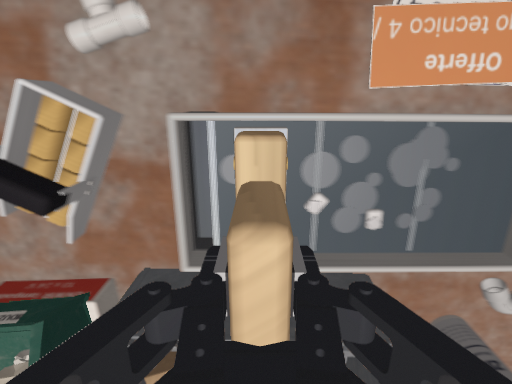

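The wrist view confirms the tray. The slot is at the near end, with its lip at x≈212 px and the dark gap from about 190 to 205. The crusts are at (317,203) and (374,219), on the far side of the scraper.

```bash
cat >> h.py <<'E'
a=np.radians(12.0);X=np.array([np.cos(a),np.sin(a)]);Y=np.array([-np.sin(a),np.cos(a)]);O=np.array([472.2,158.6])
def tr(p): return np.round([(np.array(p[:2])-O)@X,(np.array(p[:2])-O)@Y,p[2]],1)
def wp(x,y,z): return np.array([*(O+x*X+y*Y),z])
E
python3 - <<'E'
from h import *
for u,v in [(317,202),(374,218)]: print(tr(pt('w1',u,v,56)))
print('lip',tr(pt('w1',212,190,50)),'lines',tr(pt('w1',320,150,50)),tr(pt('w1',424,180,50)))
print('scraper',tr(arm.read_state()['position']))
Rt=down(np.radians(102))
to(wp(8,62,204),Rt);to(wp(8,62,105),Rt);to(wp(8,62,101),Rt)
E
```

```text
[ 11.8 -50.8  56. ]
[29.9 11.2 56. ]
lip [   0.4 -160.8   50. ] lines [-41.7 -49.8  50. ] [-10.4  61.4  50. ]
scraper [ -11.3 -104.8  204.3]
xyz [-2.04 16.67  0.07] ang [0.002 0.002 0.006] rows>= 2.7
xyz [-2.02 16.64  9.97] ang [0.002 0.002 0.006] rows>= 3.1
xyz [-2.02 16.64 10.37] ang [0.002 0.002 0.006] rows>= 3.2
```

Request:
move_arm:
  moves:
    - {"gripper":-1,"xyz":[-2.0,16.7,0],"angular":[0,0,0]}
    - {"gripper":-1,"xyz":[-2.0,16.7,0],"angular":[0,0,0]}
    - {"gripper":-1,"xyz":[-2.0,16.7,0],"angular":[0,0,0]}
    - {"gripper":-1,"xyz":[-2.0,16.7,5],"angular":[0,0,0]}
    - {"gripper":-1,"xyz":[-2.0,16.7,9],"angular":[0,0,0]}
    - {"gripper":-1,"xyz":[-2.0,16.7,10.2],"angular":[0,0,0]}
    - {"gripper":-1,"xyz":[-2.0,16.7,10.5],"angular":[0,0,0]}
    - {"gripper":-1,"xyz":[-2.0,16.7,10.5],"angular":[0,0,0]}

```text
clock: 4.58
position: [468.4, 213.4, 100.8]
ee_rot: [-0.105, 0.994, -0.0, 0.0]
contact_force: [-2.9, -0.6, 4.9]
gripper_width: 25.3
```

Request:
move_arm:
  moves:
    - {"gripper":-1,"xyz":[0,-2.2,0],"angular":[0,0,0]}
    - {"gripper":-1,"xyz":[0,-4.7,0],"angular":[0,0,0]}
    - {"gripper":-1,"xyz":[0,-7.2,0],"angular":[0,0,0]}
    - {"gripper":-1,"xyz":[0,-9.7,0],"angular":[0,0,0]}
    - {"gripper":-1,"xyz":[0,-12.2,0],"angular":[0,0,0]}
    - {"gripper":-1,"xyz":[0,-14.7,0],"angular":[0,0,0]}
    - {"gripper":-1,"xyz":[0,-17.2,0],"angular":[0,0,0]}
    - {"gripper":-1,"xyz":[0,-19,0],"angular":[0,0,0]}
    - {"gripper":-1,"xyz":[0,-20.4,0],"angular":[0,0,0]}
    - {"gripper":-1,"xyz":[0,-20.8,0],"angular":[0,0,0]}

```text
clock: 5.82
position: [513.5, 10.1, 101.0]
ee_rot: [-0.104, 0.995, 0.0, 0.002]
contact_force: [-0.9, 4.0, 6.0]
gripper_width: 25.2
```

```bash
python3 - <<'E'
from h import *
s=arm.read_state();print(tr(s['position']),s['contact_force'])
a,_=snap('wrist','w2'); b,_=snap('side','d2')
c=b[105:220,185:305]
cv2.imwrite('pics/w2b.png',np.hstack([a[60:384],cv2.resize(c,(288,324),interpolation=cv2.INTER_CUBIC)]))
E
```

```text
[   9.5 -153.9  101. ] [-0.88552079  3.96828739  6.03784316]
```

View pics/w2b.png

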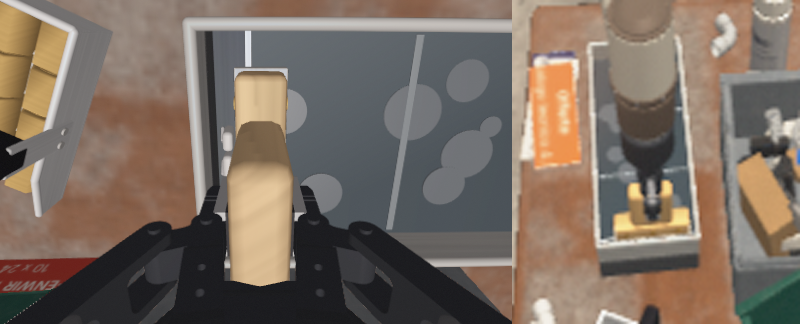

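The crusts show at w2 pixels (227,198) and (225,225), ahead of the blade face and beyond the lip (x≈248). I'll check their height.

```bash
python3 - <<'E'
from h import *
for u,v in [(227,193),(227,198),(225,205),(225,222),(226,228),(226,235),(248,105),(248,112),(222,110),(225,150),(215,110),(300,130)]: print(u,v,tr(pt('w2',u,v)))
to(wp(8,-172,101),down(np.radians(102)))
E
```

```text
227 193 [  -1.2 -178.7   32.1]
227 198 [   2.5 -178.8   32.6]
225 205 [   8.4 -180.6   31.9]
225 222 [  25.6 -182.    24.9]
226 228 [  30.5 -181.3   25.8]
226 235 [  36.8 -181.6   25.5]
248 105 [ -65.  -161.4   49.2]
248 112 [ -60.8 -161.4   50.1]
222 110 [ -60.5 -182.7   10.1]
225 150 [ -30.  -181.5   10.9]
215 110 [ -60.5 -188.1    9.9]
300 130 [ -49.4 -128.    48.8]
xyz [ 0.15 -1.81  0.  ] ang [-0.     0.004  0.   ] rows>= 0.3
```

The crust tops are at z 32 and 25 over a trough floor at about 11, so both have dropped into the slot standing on edge. I'll lift, look, and put the scraper back.

Request:
move_arm:
  moves:
    - {"gripper":-1,"xyz":[0,0,-5],"angular":[0,0,0]}
    - {"gripper":-1,"xyz":[0,1,-10.5],"angular":[0,0,0]}
    - {"gripper":-1,"xyz":[0,1,-10.5],"angular":[0,0,0]}
    - {"gripper":-1,"xyz":[0,1,-10.5],"angular":[0,0,0]}

```text
clock: 6.42
position: [508.8, 19.7, 203.6]
ee_rot: [-0.105, 0.995, 0.0, -0.001]
contact_force: [-0.7, -0.5, -1.0]
gripper_width: 25.3
```

```bash
python3 - <<'E'
from h import *
a,_=snap('wrist','w3'); w=cloud('w3'); ty=(w[...,:2]-O)@Y; tx=(w[...,:2]-O)@X
m=(abs(tx)<72)&(ty>-187)&(ty<-169)&(w[...,2]>15)&(w[...,2]<70); print('slot hi',m.sum(), np.c_[tx[m],ty[m],w[m][:,2]].round(0)[::25])
m=(abs(tx)<70)&(ty>-155)&(ty<100)&(w[...,2]>54)&(w[...,2]<66); print('floor',m.sum(), np.c_[tx[m],ty[m],w[m][:,2]].round(0)[::60])
Rt=down(np.radians(102))
to([525,-407,204],Rt);to([525,-407,51],Rt)
E
```

```text
slot hi 303 [[  -3. -184.   19.]
 [  -1. -179.   28.]
 [   3. -185.   24.]
 [   3. -178.   33.]
 [   8. -183.   29.]
 [  11. -183.   29.]
 [  20. -181.   22.]
 [  23. -177.   25.]
 [  26. -177.   26.]
 [  29. -180.   26.]
 [  33. -182.   25.]
 [  37. -185.   24.]
 [  40. -179.   26.]]
floor 0 []
xyz [  7.25 -42.06  -0.1 ] ang [ 0.    -0.003 -0.   ] rows>= 6.8
xyz [  7.2  -42.06  15.2 ] ang [ 0.    -0.003 -0.   ] rows>= 7.2
```

Request:
move_arm:
  moves:
    - {"gripper":-1,"xyz":[7.2,-42.1,0],"angular":[0,0,0]}
    - {"gripper":-1,"xyz":[7.2,-42.1,0],"angular":[0,0,0]}
    - {"gripper":-1,"xyz":[7.2,-42.1,0],"angular":[0,0,0]}
    - {"gripper":-1,"xyz":[7.2,-42.1,0],"angular":[0,0,0]}
    - {"gripper":-1,"xyz":[7.2,-42.1,0],"angular":[0,0,0]}
    - {"gripper":-1,"xyz":[7.2,-42.1,0],"angular":[0,0,0]}
    - {"gripper":-1,"xyz":[7.2,-42.1,2],"angular":[0,0,0]}
    - {"gripper":-1,"xyz":[7.2,-42.1,8],"angular":[0,0,0]}
    - {"gripper":-1,"xyz":[7.2,-42.1,13],"angular":[0,0,0]}
    - {"gripper":-1,"xyz":[7.2,-42.1,15.1],"angular":[0,0,0]}

```text
clock: 7.72
position: [521.9, -405.2, 50.3]
ee_rot: [-0.105, 0.994, 0.004, -0.007]
contact_force: [-16.6, 26.2, 74.2]
gripper_width: 25.5
```

Request:
move_arm:
  moves:
    - {"gripper":-1,"xyz":[0,0,0.1],"angular":[0,0,0]}
    - {"gripper":-1,"xyz":[0,0,0.2],"angular":[0,0,0]}

```text
clock: 7.98
position: [524.6, -406.3, 50.4]
ee_rot: [-0.105, 0.994, 0.001, -0.003]
contact_force: [-3.8, 3.4, 9.9]
gripper_width: 25.4
```

Request:
move_arm:
  moves:
    - {"gripper":1,"xyz":[0,0,0],"angular":[0,0,0]}
    - {"gripper":1,"xyz":[0,0,0],"angular":[0,0,0]}
    - {"gripper":1,"xyz":[0,0,0],"angular":[0,0,0]}
    - {"gripper":1,"xyz":[0,0,-5],"angular":[0,0,0]}
    - {"gripper":1,"xyz":[0,0,-10],"angular":[0,0,0]}
    - {"gripper":1,"xyz":[0,0,-15],"angular":[0,0,0]}
    - {"gripper":1,"xyz":[0,0,-15],"angular":[0,0,0]}

```text
clock: 8.85
position: [529.1, -408.3, 207.1]
ee_rot: [-0.105, 0.994, -0.003, 0.004]
contact_force: [1.1, 0.3, -0.8]
gripper_width: 85.0
```

```bash
python3 - <<'E'
from h import *
s=arm.read_state();print(s['position'],s['joints'].round(2),s['gripper_width'])
snap('wrist','w4'); w=cloud('w4'); m=(w[...,2]>90)&(w[...,2]<104)&(abs(w[...,0]-525)<60)&(abs(w[...,1]+407)<60)
print(rect(w[m]),np.median(w[m][:,2]))
to([527,-181,190],down(np.radians(166.7)))
E
```

```text
[ 529.12148617 -408.32985141  207.06796258] [-0.42  0.47  0.08  0.   -1.17 -0.95] 85.00309323279082
(array([ 522.1, -407.1]), array([63.1, 25.4]), 11.4) 95.27738309184282
xyz [-4.63 22.15  1.32] ang [-0.005  0.002 -1.129] rows>= 6.0
```

Request:
move_arm:
  moves:
    - {"gripper":1,"xyz":[-4.6,22.2,1.3],"angular":[0,0,-1.129]}
    - {"gripper":1,"xyz":[-4.6,22.2,1.3],"angular":[0,0,-1.129]}
    - {"gripper":1,"xyz":[-4.6,22.2,1.3],"angular":[0,0,-1.129]}
    - {"gripper":1,"xyz":[-4.6,22.2,1.3],"angular":[0,0,-1.129]}
    - {"gripper":1,"xyz":[-4.6,22.2,1.3],"angular":[0,0,-1.129]}
    - {"gripper":1,"xyz":[-4.6,22.2,1.3],"angular":[0,0,-1.129]}
    - {"gripper":1,"xyz":[-4.6,22.2,1.3],"angular":[0,0,-1.129]}
    - {"gripper":1,"xyz":[-4.6,22.2,1.3],"angular":[0,0,-1.129]}

```text
clock: 9.9
position: [525.2, -180.2, 187.4]
ee_rot: [-0.619, 0.785, 0.001, -0.001]
contact_force: [0.2, 0.5, 0.1]
gripper_width: 85.7
```

```bash
python3 - <<'E'
from h import *
s=arm.read_state();print(s['position'],s['joints'].round(2))
snap('wrist','w5'); w=cloud('w5'); m=(w[...,2]>96)&(w[...,2]<112)&(abs(w[...,0]-527)<70)&(abs(w[...,1]+181)<70)
r=rect(w[m]);print(r,np.median(w[m][:,2]))
to([*r[0],69],down(np.radians(166.7)))
E
```

```text
[ 525.18794762 -180.18395836  187.37959061] [-0.04  0.3  -0.23 -0.   -1.04 -0.2 ]
(array([ 525.2, -181.5]), array([91.1, 22. ]), 76.1) 104.4804330636288
xyz [ 0.12 -0.04 11.86] ang [ 0.001 -0.    -0.002] rows>= 1.9
```

View pics/w5.png

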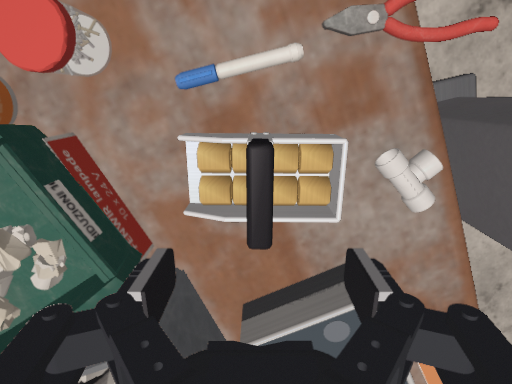

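The wrist view shows the handle at (260,193), centred between the jaws. All eight couplings sit in two rows with their axes along the scoop, and the mouth is at the left. I'll descend and grip.

Request:
move_arm:
  moves:
    - {"gripper":1,"xyz":[0.1,0,5],"angular":[0,0,0]}
    - {"gripper":1,"xyz":[0.1,0,9.5],"angular":[0,0,0]}
    - {"gripper":1,"xyz":[0.1,0,11.6],"angular":[0,0,0]}
    - {"gripper":1,"xyz":[0.1,0,12],"angular":[0,0,0]}
    - {"gripper":-1,"xyz":[0.1,0,12],"angular":[0,0,0]}
    - {"gripper":-1,"xyz":[0.1,0,12],"angular":[0,0,0]}
    - {"gripper":-1,"xyz":[0.1,0,12],"angular":[0,0,0]}
    - {"gripper":-1,"xyz":[0.1,0,12],"angular":[0,0,0]}
    - {"gripper":-1,"xyz":[0.1,0,12],"angular":[0,0,0]}

```text
clock: 11.08
position: [525.8, -181.2, 69.3]
ee_rot: [-0.621, 0.784, -0.0, 0.0]
contact_force: [-1.4, 0.2, 5.7]
gripper_width: 20.9
```

Request:
move_arm:
  moves:
    - {"gripper":-1,"xyz":[0,0,-1],"angular":[0,0,0]}
    - {"gripper":-1,"xyz":[0,0,-4],"angular":[0,0,0]}
    - {"gripper":-1,"xyz":[0,0,-8],"angular":[0,0,0]}
    - {"gripper":-1,"xyz":[0,0,-12],"angular":[0,0,0]}
    - {"gripper":-1,"xyz":[0,0,-14],"angular":[0,0,0]}
    - {"gripper":-1,"xyz":[0,0,-14],"angular":[0,0,0]}

```text
clock: 11.82
position: [525.6, -180.9, 209.1]
ee_rot: [-0.62, 0.784, -0.001, 0.001]
contact_force: [-1.0, 0.1, -5.8]
gripper_width: 21.3
```

```bash
python3 - <<'E'
from h import *
s=arm.read_state();print(s['position'],s['joints'].round(2),s['gripper_width'],s['contact_force'])
snap('wrist','w6'); w=cloud('w6'); 
# plan: mouth pose. tool frame: y=-scoop x ; grip pt (TCP-19z). 
def pour(ym,zm,th,x=0):
    # scoop x dir: tray +Y tilted down by th; returns TCP pos, R
    Y3=np.array([*Y,0]);Z=np.array([0,0,1.]);X3=np.array([*X,0])
    sx=np.cos(th)*Y3-np.sin(th)*Z; sz=np.sin(th)*Y3+np.cos(th)*Z
    M=wp(x,ym,zm); g=M-82*sx+88*sz; tcp=g-19*sz
    Rt=Ro.from_matrix(np.stack([np.cross(-sx,-sz),-sx,-sz],1)); return tcp,Rt
for a in [(90,150,0),(90,70,np.radians(20))]:
    p,Rt=pour(*a); print(p.round(0)); to(p,Rt)
E
```

```text
[ 525.64146415 -180.93357528  209.11396816] [-0.04  0.28 -0.2  -0.   -1.09 -0.19] 21.261634141830257 [-0.96062244  0.07434669 -5.80596838]
[471. 166. 219.]
xyz [-32.53  13.27  -1.11] ang [-0.000e+00  2.000e-03 -2.013e+00] rows>= 10.8
[465. 194. 163.]
xyz [-35.11  14.48   4.51] ang [-0.222  0.353 -1.989] rows>= 10.9
```

```bash
cat >> h.py <<'E'
def pour(ym,zm,deg,x=0):
    th=np.radians(deg);Y3=np.array([*Y,0]);Z=np.array([0,0,1.])
    sx=np.cos(th)*Y3-np.sin(th)*Z; sz=np.sin(th)*Y3+np.cos(th)*Z
    tcp=wp(x,ym,zm)-82*sx+69*sz
    return tcp,Ro.from_matrix(np.stack([np.cross(-sx,-sz),-sx,-sz],1))
def mouth(s):
    R=Ro.from_quat(s['ee_rot']).as_matrix(); m=s['position']-82*R[:,1]+69*R[:,2]
    return tr(m),np.degrees(np.arcsin(R[2,1])).round(1)
E
python3 - <<'E'
from h import *
w=cloud('d0')
for x0,x1,y0,y1 in [(560,700,-200,-100),(560,620,-100,200),(600,700,-100,250)]:
    m=(w[...,0]>x0)&(w[...,0]<x1)&(w[...,1]>y0)&(w[...,1]<y1); q=w[m]; print(x0,y0,np.nanmax(q[:,2]).round(),q[q[:,2]>90][:,:2].min(0).round() if (q[:,2]>90).any() else '')
print(mouth(arm.read_state()))
E
```

```text
560 -200 148.0 [ 655. -199.]
560 -100 135.0 [573. -21.]
600 -100 139.0 [600. -85.]
(array([  54.8, -377.8,  138.3]), np.float64(0.1))
```

Request:
move_arm:
  moves:
    - {"gripper":-1,"xyz":[-1,0.4,0],"angular":[0,0,-0.06]}
    - {"gripper":-1,"xyz":[-2.6,1.1,0],"angular":[0,0,-0.16]}
    - {"gripper":-1,"xyz":[-4.5,1.9,0],"angular":[0,0,-0.28]}
    - {"gripper":-1,"xyz":[-6.5,2.7,0],"angular":[0,0,-0.4]}
    - {"gripper":-1,"xyz":[-8.5,3.5,0],"angular":[0,0,-0.52]}
    - {"gripper":-1,"xyz":[-10.5,4.3,-0.2],"angular":[0,0,-0.64]}
    - {"gripper":-1,"xyz":[-12.5,5.1,-0.4],"angular":[0,0,-0.76]}
    - {"gripper":-1,"xyz":[-14.5,5.9,-0.6],"angular":[0,0,-0.88]}
    - {"gripper":-1,"xyz":[-16.5,6.7,-0.8],"angular":[0,0,-1.0]}
    - {"gripper":-1,"xyz":[-18.3,7.4,-1],"angular":[0,0,-1.1]}

```text
clock: 13.12
position: [493.8, 14.5, 215.9]
ee_rot: [0.939, -0.343, -0.002, 0.001]
contact_force: [0.5, 0.1, -5.4]
gripper_width: 21.5
```

```bash
python3 - <<'E'
from h import *
s=arm.read_state();print(mouth(s),s['joints'].round(2),s['gripper_width'])
p,Rt=pour(110,140,-4); to(p,Rt)
E
```

```text
(array([ 55.5, -95. , 146.6]), np.float64(0.2)) [ 0.36  0.18 -0.33 -0.   -1.07  0.51] 21.512978060986555
xyz [-12.77 -11.07   1.28] ang [ 0.067 -0.027 -0.909] rows>= 4.9
```

Request:
move_arm:
  moves:
    - {"gripper":-1,"xyz":[-1.5,-1.3,0],"angular":[0.007,-0.003,-0.11]}
    - {"gripper":-1,"xyz":[-3.1,-2.7,0.2],"angular":[0.016,-0.006,-0.22]}
    - {"gripper":-1,"xyz":[-4.7,-4.1,0.4],"angular":[0.024,-0.01,-0.33]}
    - {"gripper":-1,"xyz":[-6.3,-5.5,0.6],"angular":[0.033,-0.013,-0.45]}
    - {"gripper":-1,"xyz":[-7.9,-6.9,0.8],"angular":[0.041,-0.016,-0.56]}
    - {"gripper":-1,"xyz":[-9.5,-8.2,1],"angular":[0.05,-0.02,-0.68]}
    - {"gripper":-1,"xyz":[-11,-9.5,1.1],"angular":[0.058,-0.023,-0.78]}
    - {"gripper":-1,"xyz":[-12.1,-10.4,1.2],"angular":[0.063,-0.025,-0.86]}
    - {"gripper":-1,"xyz":[-12.8,-11.1,1.3],"angular":[0.067,-0.027,-0.91]}
    - {"gripper":-1,"xyz":[-12.8,-11.1,1.3],"angular":[0.067,-0.027,-0.91]}

```text
clock: 14.38
position: [468.3, 181.2, 203.1]
ee_rot: [0.994, 0.103, -0.003, -0.034]
contact_force: [0.7, -0.3, -5.9]
gripper_width: 21.2
```

```bash
python3 - <<'E'
from h import *
s=arm.read_state();print(mouth(s),s['joints'].round(2),s['gripper_width'])
a,_=snap('wrist','w7')
b,_=snap('scene','s7')
cv2.imwrite('pics/w7b.png',np.hstack([a,b[80:384,180:380][:, :]if 0 else cv2.resize(b[60:252,128:272],(288,384))]))
p0=s
for q in [(110,62,10),(105,58,16),(105,58,20),(100,58,24)]:
    p,Rt=pour(*q); print(q);to(p,Rt,s)
E
```

```text
(array([  1.1, 109.4, 139.9]), np.float64(-3.9)) [ 0.65  0.2  -0.31 -0.07 -1.04  1.16] 21.185289461570783
(110, 62, 10)
xyz [-0.1  -1.43  6.01] ang [-0.243 -0.    -0.002] rows>= 1.3
(105, 58, 16)
xyz [-0.1  -1.84  5.76] ang [-0.347 -0.    -0.002] rows>= 1.9
(105, 58, 20)
xyz [-0.1  -2.5   5.41] ang [-0.417 -0.    -0.002] rows>= 2.2
(100, 58, 24)
xyz [-0.1  -2.68  5.07] ang [-0.487 -0.    -0.002] rows>= 2.6
```

View pics/w7b.png

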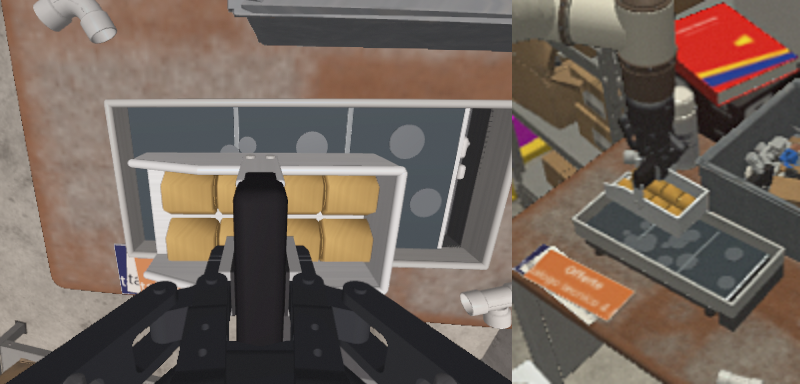

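The wrist view shows all eight couplings in the scoop, the mouth at x≈155 px over the far panel, and the tray floor clean. The two crusts are in the slot at (463,143) and (462,172). I'll write a numeric coupling tracker, then tilt gradually.

```bash
cat >> h.py <<'E'
def brass(tag,s):
    im=cv2.imread(f'pics/{tag}.png'); w=cloud(tag); h=cv2.cvtColor(im,cv2.COLOR_BGR2HSV)
    tx=(w[...,:2]-O)@X; ty=(w[...,:2]-O)@Y
    m=(cv2.inRange(h,(12,70,60),(32,255,255))>0)&(abs(tx)<78)&(abs(ty)<200)&(w[...,2]>45)
    R=Ro.from_quat(s['ee_rot']).as_matrix(); q=(w-(s['position']+69*R[:,2]))@np.stack([-R[:,1],R[:,0],-R[:,2]],1)  # scoop frame
    ins=m&(q[...,0]<83)&(q[...,0]>-83)&(abs(q[...,1])<42)&(q[...,2]>-3); out=m&~ins
    for side in (-1,1):
        k=ins&(np.sign(q[...,1])==side)
        print('in side',side,'n',k.sum(),'scoop x', np.percentile(q[k][:,0],[1,99]).round(0) if k.sum()>30 else '')
    n,l,st,_=cv2.connectedComponentsWithStats(cv2.morphologyEx(out.astype(np.uint8),cv2.MORPH_OPEN,np.ones((3,3))))
    for i in range(1,n):
        if st[i,4]>60:
            k=l==i; print('out area',st[i,4],'x',np.percentile(tx[k],[2,98]).round(),'y',np.percentile(ty[k],[2,98]).round(),'z',np.nanmax(w[k][:,2]).round())
def look(tag):
    s=arm.read_state(); print(s['clock'],mouth(s),s['gripper_width'].round(1)); snap('wrist',tag); brass(tag,s); return s
E
python3 - <<'E'
from h import *
brass('w7',arm.read_state())
E
```

```text
in side -1 n 5526 scoop x [-75.  63.]
in side 1 n 6447 scoop x [-75.  62.]
```

Request:
move_arm:
  moves:
    - {"gripper":-1,"xyz":[-0.1,-0.5,2],"angular":[-0.08,0,0]}
    - {"gripper":-1,"xyz":[-0.1,-1,4],"angular":[-0.16,0,0]}
    - {"gripper":-1,"xyz":[-0.1,-1.4,5.6],"angular":[-0.24,0,0]}
    - {"gripper":-1,"xyz":[-0.1,-1.8,5.9],"angular":[-0.3,0,0]}
    - {"gripper":-1,"xyz":[-0.1,-1.9,5.8],"angular":[-0.347,0,0]}
    - {"gripper":-1,"xyz":[-0.1,-1.9,5.8],"angular":[-0.347,0,0]}

```text
clock: 15.22
position: [464.0, 204.1, 148.1]
ee_rot: [0.985, 0.102, 0.017, 0.137]
contact_force: [0.5, -0.7, -5.4]
gripper_width: 21.8
```

```bash
python3 - <<'E'
from h import *
s=look('w8')
for q in [(105,58,18),(105,58,20),(105,58,22),(100,58,24)]:
    p,Rt=pour(*q); print(q);to(p,Rt,s)
E
```

```text
Traceback (most recent call last):
  File "h.py", line 60, in look
    s=arm.read_state(); print(s['clock'],mouth(s),s['gripper_width'].round(1)); snap('wrist',tag); brass(tag,s); return s
                                                  ^^^^^^^^^^^^^^^^^^^^^^^^
AttributeError: 'float' object has no attribute 'round'
```

```bash
sed -i "s/s\['gripper_width'\].round(1))/round(s['gripper_width'],1))/" h.py; python3 - <<'E'
from h import *
s=look('w8')
for q in [(105,58,18),(105,58,20),(105,58,22),(100,58,24)]:
    p,Rt=pour(*q); print(q);to(p,Rt,s)
E
```

```text
15.225 (array([  2. , 106.2,  59.3]), np.float64(15.9)) 21.8
in side -1 n 5562 scoop x [-77.  63.]
in side 1 n 6635 scoop x [-76.  62.]
(105, 58, 18)
xyz [-0.14 -0.18 -0.14] ang [-0.037 -0.004 -0.003] rows>= 0.2
(105, 58, 20)
xyz [-0.14 -0.44 -0.42] ang [-0.072 -0.004 -0.003] rows>= 0.4
(105, 58, 22)
xyz [-0.14 -0.7  -0.68] ang [-0.107 -0.004 -0.003] rows>= 0.6
(100, 58, 24)
xyz [-0.14 -0.5  -0.8 ] ang [-0.142 -0.004 -0.003] rows>= 0.8
```

Request:
move_arm:
  moves:
    - {"gripper":-1,"xyz":[-0.1,-0.2,-0.15],"angular":[-0.037,0,0]}
    - {"gripper":-1,"xyz":[-0.1,-0.45,-0.4],"angular":[-0.072,0,0]}
    - {"gripper":-1,"xyz":[-0.1,-0.45,-0.4],"angular":[-0.072,0,0]}
    - {"gripper":-1,"xyz":[-0.1,-0.45,-0.4],"angular":[-0.072,0,0]}

```text
clock: 15.78
position: [461.9, 209.0, 151.3]
ee_rot: [0.98, 0.102, 0.02, 0.172]
contact_force: [-0.2, 0.1, -5.3]
gripper_width: 21.5
```

```bash
python3 - <<'E'
from h import *
s=look('w9')
for q in [(105,58,22),(105,58,24),(105,58,26),(105,58,28)]:
    p,Rt=pour(*q); print(q);to(p,Rt,s)
E
```

```text
15.775 (array([  1. , 104.9,  58.5]), np.float64(20.0)) 21.5
in side -1 n 5577 scoop x [-76.  63.]
in side 1 n 6649 scoop x [-76.  63.]
(105, 58, 22)
xyz [-0.04 -0.27 -0.24] ang [-0.035 -0.004 -0.004] rows>= 0.2
(105, 58, 24)
xyz [-0.04 -0.53 -0.52] ang [-0.07  -0.004 -0.004] rows>= 0.4
(105, 58, 26)
xyz [-0.04 -0.79 -0.78] ang [-0.105 -0.004 -0.004] rows>= 0.6
(105, 58, 28)
xyz [-0.04 -1.06 -1.03] ang [-0.14  -0.004 -0.004] rows>= 0.7
```

Request:
move_arm:
  moves:
    - {"gripper":-1,"xyz":[0,-0.27,-0.24],"angular":[-0.035,0,0]}
    - {"gripper":-1,"xyz":[0,-0.27,-0.24],"angular":[-0.035,0,0]}
    - {"gripper":-1,"xyz":[0,-0.53,-0.52],"angular":[-0.07,0,0]}
    - {"gripper":-1,"xyz":[0,-0.53,-0.52],"angular":[-0.07,0,0]}

```text
clock: 16.32
position: [460.7, 216.3, 154.3]
ee_rot: [0.973, 0.101, 0.024, 0.207]
contact_force: [-0.7, 0.4, -5.7]
gripper_width: 21.6
```

```bash
python3 - <<'E'
from h import *
s=look('w10')
for q in [(105,58,26),(105,58,28),(105,58,30)]:
    p,Rt=pour(*q); print(q);to(p,Rt,s)
E
```

```text
16.325 (array([  1.3, 105.6,  57.9]), np.float64(24.1)) 21.6
in side -1 n 5600 scoop x [-75.  65.]
in side 1 n 6648 scoop x [-75.  64.]
(105, 58, 26)
xyz [-0.07 -0.18 -0.26] ang [-0.034 -0.004 -0.003] rows>= 0.2
(105, 58, 28)
xyz [-0.07 -0.44 -0.54] ang [-0.069 -0.004 -0.003] rows>= 0.4
(105, 58, 30)
xyz [-0.07 -0.7  -0.8 ] ang [-0.104 -0.004 -0.003] rows>= 0.6
```

Request:
move_arm:
  moves:
    - {"gripper":-1,"xyz":[0,-0.18,-0.26],"angular":[-0.034,0,0]}
    - {"gripper":-1,"xyz":[0,-0.18,-0.26],"angular":[-0.034,0,0]}
    - {"gripper":-1,"xyz":[0,-0.18,-0.26],"angular":[-0.034,0,0]}

```text
clock: 16.75
position: [460.0, 218.2, 156.0]
ee_rot: [0.969, 0.1, 0.026, 0.223]
contact_force: [0.3, -0.7, -6.5]
gripper_width: 21.1
```

```bash
python3 - <<'E'
from h import *
s=look('w11')
for q in [(105,58,15),(105,58,24),(105,58,27),(105,58,28)]:
    p,Rt=pour(*q); print(q);to(p,Rt,s)
E
```

```text
16.75 (array([  1. , 104.3,  58.1]), np.float64(26.0)) 21.1
in side -1 n 5615 scoop x [-73.  67.]
in side 1 n 6629 scoop x [-73.  67.]
(105, 58, 15)
xyz [-0.05  1.1   1.67] ang [ 0.192 -0.004 -0.004] rows>= 1.0
(105, 58, 24)
xyz [-0.04  0.17  0.26] ang [ 0.035 -0.004 -0.004] rows>= 0.2
(105, 58, 27)
xyz [-0.04 -0.19 -0.17] ang [-0.018 -0.003 -0.004] rows>= 0.1
(105, 58, 28)
xyz [-0.04 -0.31 -0.31] ang [-0.035 -0.003 -0.004] rows>= 0.2
```

Request:
move_arm:
  moves:
    - {"gripper":-1,"xyz":[0,-0.31,-0.31],"angular":[-0.035,0,0]}
    - {"gripper":-1,"xyz":[0,-0.31,-0.31],"angular":[-0.035,0,0]}
    - {"gripper":-1,"xyz":[0,-0.31,-0.31],"angular":[-0.035,0,0]}

```text
clock: 17.18
position: [459.1, 222.4, 157.4]
ee_rot: [0.965, 0.1, 0.027, 0.24]
contact_force: [-0.8, -1.1, -4.5]
gripper_width: 21.3
```

```bash
python3 - <<'E'
from h import *
s=look('w12')
for q in [(105,58,15),(105,58,24),(105,58,28),(105,58,30),(85,58,28)]:
    p,Rt=pour(*q); print(q);to(p,Rt,s)
E
```

```text
17.175 (array([  1. , 105.1,  58. ]), np.float64(28.0)) 21.3
in side -1 n 5649 scoop x [-62.  78.]
in side 1 n 6714 scoop x [-61.  78.]
(105, 58, 15)
xyz [-0.05  1.35  2.02] ang [ 0.227 -0.004 -0.003] rows>= 1.2
(105, 58, 24)
xyz [-0.04  0.47  0.59] ang [ 0.07  -0.004 -0.004] rows>= 0.4
(105, 58, 28)
xyz [-0.04  0.01  0.  ] ang [-0.    -0.003 -0.004] rows>= 0.0
(105, 58, 30)
xyz [-0.04 -0.24 -0.28] ang [-0.035 -0.003 -0.004] rows>= 0.2
(85, 58, 28)
xyz [-0.04  1.78  0.94] ang [-0.    -0.003 -0.004] rows>= 0.3
```

Request:
move_arm:
  moves:
    - {"gripper":-1,"xyz":[0,0,0],"angular":[0,0,0]}
    - {"gripper":-1,"xyz":[0,0,0],"angular":[0,0,0]}
    - {"gripper":-1,"xyz":[0,0,0],"angular":[0,0,0]}

```text
clock: 17.6
position: [459.2, 222.1, 157.6]
ee_rot: [0.965, 0.1, 0.027, 0.24]
contact_force: [0.3, 0.3, -4.2]
gripper_width: 21.4
```

```bash
python3 - <<'E'
from h import *
s=look('w13')
for q in [(105,58,15),(105,58,24),(75,58,28),(75,58,20)]:
    p,Rt=pour(*q); print(q);to(p,Rt,s)
E
```

```text
17.6 (array([  1.1, 104.9,  58.2]), np.float64(28.0)) 21.4
in side -1 n 5596 scoop x [-58.  82.]
in side 1 n 6715 scoop x [-56.  82.]
out area 170 x [ 7. 34.] y [116. 123.] z 86.0
out area 64 x [-31.  -6.] y [118. 122.] z 86.0
(105, 58, 15)
xyz [-0.05  1.32  2.03] ang [ 0.227 -0.004 -0.004] rows>= 1.2
(105, 58, 24)
xyz [-0.05  0.44  0.6 ] ang [ 0.069 -0.004 -0.004] rows>= 0.4
(75, 58, 28)
xyz [-0.04  2.63  1.41] ang [-0.    -0.004 -0.004] rows>= 0.5
(75, 58, 20)
xyz [-0.04  3.51  2.62] ang [ 0.139 -0.004 -0.004] rows>= 0.7
```

Request:
move_arm:
  moves:
    - {"gripper":-1,"xyz":[0,0.7,0.36],"angular":[0,0,0]}
    - {"gripper":-1,"xyz":[0,1.4,0.72],"angular":[0,0,0]}
    - {"gripper":-1,"xyz":[0,2.0,1.08],"angular":[0,0,0]}
    - {"gripper":-1,"xyz":[0,2.0,1.08],"angular":[0,0,0]}

```text
clock: 18.15
position: [463.8, 199.1, 157.5]
ee_rot: [0.965, 0.099, 0.027, 0.24]
contact_force: [0.2, 0.7, -3.7]
gripper_width: 21.4
```

```bash
python3 - <<'E'
from h import *
s=look('w14')
for q in [(82,60,15),(72,58,28),(75,60,15),(40,60,15)]:
    p,Rt=pour(*q); print(q);to(p,Rt,s)
E
```

```text
18.15 (array([ 0.8, 81.4, 58. ]), np.float64(28.0)) 21.4
in side -1 n 3333 scoop x [-39.  65.]
in side 1 n 4420 scoop x [-37.  66.]
out area 4879 x [-30.  34.] y [102. 130.] z 85.0
(82, 60, 15)
xyz [-0.02  1.38  1.82] ang [ 0.227 -0.003 -0.005] rows>= 1.2
(72, 58, 28)
xyz [-0.02  0.82  0.44] ang [-0.    -0.003 -0.005] rows>= 0.1
(75, 60, 15)
xyz [-0.02  2.    2.15] ang [ 0.227 -0.003 -0.005] rows>= 1.2
(40, 60, 15)
xyz [-0.01  5.09  3.79] ang [ 0.227 -0.003 -0.005] rows>= 1.2
```

```bash
python3 - <<'E'
from h import *
s=arm.read_state()
for q in [(82,62,20),(80,62,12),(60,62,12),(10,60,15),(10,58,20)]:
    p,Rt=pour(*q); print(q);to(p,Rt,s)
E
```

```text
(82, 62, 20)
xyz [-0.05  1.05  0.85] ang [ 0.139 -0.004 -0.004] rows>= 0.7
(80, 62, 12)
xyz [-0.05  1.93  2.27] ang [ 0.279 -0.004 -0.004] rows>= 1.5
(60, 62, 12)
xyz [-0.04  3.7   3.21] ang [ 0.279 -0.004 -0.004] rows>= 1.5
(10, 60, 15)
xyz [-0.03  7.77  5.22] ang [ 0.227 -0.004 -0.004] rows>= 1.5
(10, 58, 20)
xyz [-0.03  7.22  4.59] ang [ 0.139 -0.004 -0.004] rows>= 1.4
```

Request:
move_arm:
  moves:
    - {"gripper":-1,"xyz":[0,1.05,0.85],"angular":[0.139,0,0]}
    - {"gripper":-1,"xyz":[0,1.93,2.27],"angular":[0.279,0,0]}
    - {"gripper":-1,"xyz":[0,2.5,2.6],"angular":[0.279,0,0]}
    - {"gripper":-1,"xyz":[0,3.7,3.2],"angular":[0.279,0,0]}
    - {"gripper":-1,"xyz":[0,5.2,3.9],"angular":[0.26,0,0]}
    - {"gripper":-1,"xyz":[0,6.5,4.55],"angular":[0.24,0,0]}
    - {"gripper":-1,"xyz":[0,7.4,5.0],"angular":[0.227,0,0]}
    - {"gripper":-1,"xyz":[0,7.8,5.2],"angular":[0.227,0,0]}
    - {"gripper":-1,"xyz":[0,7.8,5.2],"angular":[0.227,0,0]}

```text
clock: 19.32
position: [483.2, 108.6, 148.1]
ee_rot: [0.986, 0.102, 0.016, 0.129]
contact_force: [0.5, 0.5, -3.8]
gripper_width: 21.6
```

```bash
python3 - <<'E'
from h import *
s=look('w15')
for q in [(10,58,22),(10,58,28),(-15,58,28)]:
    p,Rt=pour(*q); print(q);to(p,Rt,s)
E
```

```text
19.325 (array([ 1. , 10.2, 60.2]), np.float64(15.0)) 21.6
in side -1 n 3594 scoop x [-33.  80.]
in side 1 n 4793 scoop x [-31.  82.]
out area 565 x [ 9. 29.] y [101. 106.] z 77.0
out area 1344 x [-27.  -2.] y [ 99. 112.] z 85.0
(10, 58, 22)
xyz [-0.04 -0.95 -0.73] ang [-0.123 -0.004 -0.004] rows>= 0.7
(10, 58, 28)
xyz [-0.04 -1.81 -1.45] ang [-0.227 -0.004 -0.004] rows>= 1.2
(-15, 58, 28)
xyz [-0.03  0.61 -0.81] ang [-0.227 -0.004 -0.004] rows>= 1.2
```

Request:
move_arm:
  moves:
    - {"gripper":-1,"xyz":[0,-0.95,-0.73],"angular":[-0.123,0,0]}
    - {"gripper":-1,"xyz":[0,-1.8,-1.45],"angular":[-0.227,0,0]}
    - {"gripper":-1,"xyz":[0,-1.8,-1.45],"angular":[-0.227,0,0]}
    - {"gripper":-1,"xyz":[0,-1.8,-1.45],"angular":[-0.227,0,0]}

```text
clock: 19.88
position: [478.7, 129.7, 157.4]
ee_rot: [0.965, 0.1, 0.028, 0.24]
contact_force: [-0.0, -0.1, -5.1]
gripper_width: 21.4
```

```bash
python3 - <<'E'
from h import *
s=look('w16')
for q in [(10,58,28),(-14,58,28)]:
    p,Rt=pour(*q); print(q);to(p,Rt,s)
E
```

```text
19.875 (array([ 1. , 10.5, 58. ]), np.float64(27.9)) 21.4
in side -1 n 2169 scoop x [20. 64.]
in side 1 n 2668 scoop x [16. 68.]
out area 4863 x [-30.  32.] y [28. 58.] z 87.0
out area 872 x [-27.  -6.] y [100. 105.] z 84.0
(10, 58, 28)
xyz [-0.04  0.03  0.02] ang [-0.002 -0.004 -0.004] rows>= 0.0
(-14, 58, 28)
xyz [-0.03  2.15  1.14] ang [-0.002 -0.004 -0.004] rows>= 0.4
```

```bash
python3 - <<'E'
from h import *
s=arm.read_state()
for q in [(5,62,18),(-5,64,8),(-15,64,5)]:
    p,Rt=pour(*q); print(q);to(p,Rt,s)
E
```

```text
(5, 62, 18)
xyz [-0.03  1.7   1.42] ang [ 0.173 -0.004 -0.004] rows>= 0.9
(-5, 64, 8)
xyz [-0.03  3.47  3.4 ] ang [ 0.347 -0.005 -0.004] rows>= 1.9
(-15, 64, 5)
xyz [-0.03  4.53  4.4 ] ang [ 0.4   -0.005 -0.004] rows>= 2.1
```

Request:
move_arm:
  moves:
    - {"gripper":-1,"xyz":[0,1.7,1.42],"angular":[0.173,0,0]}
    - {"gripper":-1,"xyz":[0,3.3,3.3],"angular":[0.347,0,0]}
    - {"gripper":-1,"xyz":[0,3.45,3.4],"angular":[0.347,0,0]}
    - {"gripper":-1,"xyz":[0,3.45,3.4],"angular":[0.347,0,0]}

```text
clock: 20.42
position: [488.6, 83.0, 144.1]
ee_rot: [0.992, 0.102, 0.01, 0.07]
contact_force: [0.6, 0.6, -2.7]
gripper_width: 21.3
```

```bash
python3 - <<'E'
from h import *
s=look('w17')
cv2.imwrite('pics/w17c.png',cv2.imread('pics/w17.png')[60:384])
E
```

```text
20.425 (array([ 1. , -5.9, 64.2]), np.float64(8.1)) 21.3
in side -1 n 939 scoop x [19. 40.]
in side 1 n 1691 scoop x [15. 45.]
out area 8507 x [-30.  38.] y [-0. 58.] z 86.0
out area 186 x [ 9. 26.] y [100. 103.] z 61.0
out area 690 x [-26.  -4.] y [ 99. 108.] z 78.0
```

View pics/w17c.png

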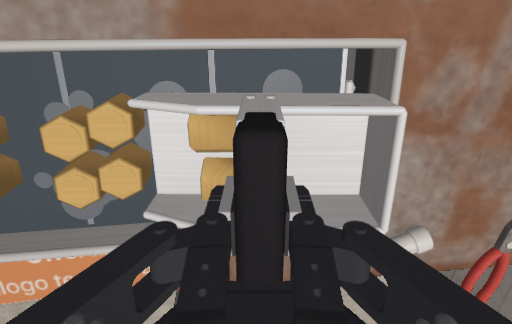

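```bash
python3 - <<'E'
from h import *
s=arm.read_state()
for u,v in [(66,200),(110,184),(77,247),(121,236)]: print(tr(pt('w17',u,v,84)),tr(pt('w17',u,v)))
print('line',tr(pt('w17',210,130,50)),tr(pt('w17',62,130,50)))
for q in [(-25,100,5),(-60,100,8),(-95,95,12),(-95,75,22),(-95,64,26),(-100,62,30)]:
    p,Rt=pour(*q); print(q);to(p,Rt,s)
E
```

```text
[16.1 44.4 84. ] [15.5 45.5 81.8]
[25.9 14.8 84. ] [26.1 14.4 85. ]
[-18.9  43.9  84. ] [-18.7  43.7  84.4]
[-12.5  13.2  84. ] [-13.1  13.7  82.6]
line [ 56.6 -52.5  50. ] [59.1 54.3 50. ]
(-25, 100, 5)
xyz [-0.    2.84 -2.83] ang [ 0.055 -0.005 -0.003] rows>= 0.6
(-60, 100, 8)
xyz [ 0.    5.95 -2.77] ang [ 0.003 -0.005 -0.003] rows>= 1.1
(-95, 95, 12)
xyz [ 0.01  8.85 -2.34] ang [-0.067 -0.005 -0.003] rows>= 1.5
(-95, 75, 22)
xyz [ 0.    7.16 -1.58] ang [-0.242 -0.005 -0.003] rows>= 1.3
(-95, 64, 26)
xyz [-0.    6.38 -0.91] ang [-0.312 -0.004 -0.004] rows>= 1.7
(-100, 62, 30)
xyz [-0.    6.2  -1.02] ang [-0.381 -0.004 -0.004] rows>= 2.0
```

```bash
python3 - <<'E'
from h import *
s=arm.read_state()
for q in [(-120,100,12),(-120,80,22),(-120,64,27)]:
    p,Rt=pour(*q); print(q);to(p,Rt,s)
E
```

```text
(-120, 100, 12)
xyz [ 0.02 11.39 -2.48] ang [-0.067 -0.005 -0.003] rows>= 1.9
(-120, 80, 22)
xyz [ 0.01  9.7  -1.72] ang [-0.242 -0.005 -0.003] rows>= 1.6
(-120, 64, 27)
xyz [ 0.    8.69 -0.66] ang [-0.329 -0.004 -0.004] rows>= 1.8
```

Request:
move_arm:
  moves:
    - {"gripper":-1,"xyz":[0,0.8,-1.4],"angular":[0.03,0,0]}
    - {"gripper":-1,"xyz":[0,2.6,-2.8],"angular":[0.05,0,0]}
    - {"gripper":-1,"xyz":[0,4.6,-2.8],"angular":[0.03,0,0]}
    - {"gripper":-1,"xyz":[0,6.6,-2.8],"angular":[0,0,0]}
    - {"gripper":-1,"xyz":[0,8.6,-2.8],"angular":[-0.02,0,0]}
    - {"gripper":-1,"xyz":[0,10.2,-2.6],"angular":[-0.05,0,0]}
    - {"gripper":-1,"xyz":[0,11.3,-2.5],"angular":[-0.067,0,0]}
    - {"gripper":-1,"xyz":[0,11.3,-2.5],"angular":[-0.067,0,0]}

```text
clock: 21.48
position: [510.1, -22.8, 183.8]
ee_rot: [0.989, 0.102, 0.013, 0.103]
contact_force: [-0.4, -0.1, -2.7]
gripper_width: 21.4
```

```bash
python3 - <<'E'
from h import *
s=look('w18')
for q in [(-120,85,20),(-120,64,25),(-120,62,27)]:
    p,Rt=pour(*q); print(q);to(p,Rt,s)
E
```

```text
21.475 (array([-1.000e-01, -1.194e+02,  9.930e+01]), np.float64(12.0)) 21.4
in side -1 n 983 scoop x [19. 41.]
in side 1 n 1773 scoop x [15. 46.]
out area 147 x [15. 32.] y [-1.  2.] z 62.0
out area 602 x [-25.  -2.] y [-1.  8.] z 82.0
(-120, 85, 20)
xyz [ 0.05 -1.28  0.33] ang [-0.14  -0.003 -0.004] rows>= 0.8
(-120, 64, 25)
xyz [ 0.04 -2.44  1.79] ang [-0.228 -0.003 -0.004] rows>= 1.2
(-120, 62, 27)
xyz [ 0.04 -2.79  1.77] ang [-0.262 -0.003 -0.004] rows>= 1.4
```

Request:
move_arm:
  moves:
    - {"gripper":-1,"xyz":[0,-1.3,0.33],"angular":[-0.14,0,0]}
    - {"gripper":-1,"xyz":[0,-2.1,1.2],"angular":[-0.2,0,0]}
    - {"gripper":-1,"xyz":[0,-2.8,1.75],"angular":[-0.262,0,0]}
    - {"gripper":-1,"xyz":[0,-2.8,1.75],"angular":[-0.262,0,0]}
    - {"gripper":-1,"xyz":[0,-2.8,1.75],"angular":[-0.262,0,0]}
    - {"gripper":-1,"xyz":[0,-2.8,1.75],"angular":[-0.262,0,0]}
    - {"gripper":-1,"xyz":[0,-2.8,1.75],"angular":[-0.262,0,0]}

```text
clock: 22.4
position: [506.0, 1.0, 161.8]
ee_rot: [0.967, 0.1, 0.027, 0.231]
contact_force: [0.4, -0.4, -2.4]
gripper_width: 21.4
```

```bash
python3 - <<'E'
from h import *
s=look('w19')
for q in [(-120,62,27),(-120,62,29),(-120,62,31),(-140,64,30)]:
    p,Rt=pour(*q); print(q);to(p,Rt,s)
E
```

```text
22.4 (array([   1. , -119.3,   63.1]), np.float64(26.9)) 21.4
in side -1 n 1861 scoop x [24. 57.]
in side 1 n 2207 scoop x [30. 63.]
(-120, 62, 27)
xyz [-0.02 -0.    0.12] ang [-0.001 -0.004 -0.005] rows>= 0.0
(-120, 62, 29)
xyz [-0.02 -0.25 -0.16] ang [-0.036 -0.004 -0.005] rows>= 0.2
(-120, 62, 31)
xyz [-0.02 -0.5  -0.44] ang [-0.071 -0.004 -0.005] rows>= 0.4
(-140, 64, 30)
xyz [-0.02  1.5   0.43] ang [-0.054 -0.004 -0.005] rows>= 0.3
```

Still sliding slowly, so I'll hold.

Request:
move_arm:
  moves:
    - {"gripper":-1,"xyz":[0,-0.1,0],"angular":[-0.01,0,0]}
    - {"gripper":-1,"xyz":[0,-0.1,0],"angular":[-0.01,0,0]}
    - {"gripper":-1,"xyz":[0,-0.1,0],"angular":[-0.01,0,0]}
    - {"gripper":-1,"xyz":[0,-0.1,0],"angular":[-0.01,0,0]}

```text
clock: 22.95
position: [505.5, 2.1, 160.8]
ee_rot: [0.966, 0.1, 0.027, 0.236]
contact_force: [-0.0, 0.9, -2.6]
gripper_width: 21.1
```

```bash
python3 - <<'E'
from h import *
s=look('w20')
for q in [(-120,62,29),(-140,63,28),(-150,63,28)]:
    p,Rt=pour(*q); print(q);to(p,Rt,s)
E
```

```text
22.95 (array([   0.6, -119.2,   61.8]), np.float64(27.5)) 21.1
in side -1 n 1898 scoop x [24. 57.]
in side 1 n 2218 scoop x [31. 64.]
(-120, 62, 29)
xyz [-0.   -0.1  -0.19] ang [-0.026 -0.003 -0.004] rows>= 0.1
(-140, 63, 28)
xyz [0.   1.84 0.78] ang [-0.008 -0.003 -0.004] rows>= 0.3
(-150, 63, 28)
xyz [0.   2.73 1.25] ang [-0.008 -0.003 -0.004] rows>= 0.5
```

Request:
move_arm:
  moves:
    - {"gripper":-1,"xyz":[0,-0.1,-0.19],"angular":[-0.026,0,0]}
    - {"gripper":-1,"xyz":[0,-0.2,-0.3],"angular":[-0.044,0,0]}
    - {"gripper":-1,"xyz":[0,-0.2,-0.3],"angular":[-0.044,0,0]}
    - {"gripper":-1,"xyz":[0,-0.2,-0.3],"angular":[-0.044,0,0]}

```text
clock: 23.5
position: [504.8, 5.2, 162.6]
ee_rot: [0.961, 0.099, 0.029, 0.258]
contact_force: [1.2, -0.0, -3.3]
gripper_width: 21.8
```

```bash
python3 - <<'E'
from h import *
s=look('w21')
for q in [(-120,62,30),(-120,62,32),(-120,62,34)]:
    p,Rt=pour(*q); print(q);to(p,Rt,s)
E
```

```text
23.5 (array([   0.5, -120.4,   61.8]), np.float64(30.0)) 21.8
in side -1 n 2315 scoop x [48. 80.]
in side 1 n 2230 scoop x [55. 83.]
out area 318 x [10. 35.] y [-109.  -99.] z 90.0
(-120, 62, 30)
xyz [ 0.   -0.01 -0.03] ang [ 0.001 -0.003 -0.004] rows>= 0.0
(-120, 62, 32)
xyz [ 0.   -0.26 -0.31] ang [-0.034 -0.003 -0.004] rows>= 0.2
(-120, 62, 34)
xyz [ 0.   -0.51 -0.59] ang [-0.069 -0.003 -0.004] rows>= 0.4
```

Request:
move_arm:
  moves:
    - {"gripper":-1,"xyz":[0,0,0],"angular":[0,0,0]}
    - {"gripper":-1,"xyz":[0,0,0],"angular":[0,0,0]}
    - {"gripper":-1,"xyz":[0,0,0],"angular":[0,0,0]}
    - {"gripper":-1,"xyz":[0,0,0],"angular":[0,0,0]}

```text
clock: 24.05
position: [504.8, 5.1, 162.7]
ee_rot: [0.961, 0.099, 0.029, 0.258]
contact_force: [0.4, 0.5, -2.1]
gripper_width: 21.1
```

```bash
python3 - <<'E'
from h import *
s=look('w22')
for q in [(-120,62,30),(-140,64,30),(-155,66,30),(-120,110,10)]:
    p,Rt=pour(*q); print(q);to(p,Rt,s)
E
```

```text
24.05 (array([   0.6, -120.5,   61.9]), np.float64(30.0)) 21.1
in side -1 n 0 scoop x 
in side 1 n 1 scoop x 
out area 4871 x [-33.  37.] y [-101.  -73.] z 86.0
(-120, 62, 30)
xyz [-0.   -0.03 -0.03] ang [ 0.001 -0.003 -0.004] rows>= 0.0
(-140, 64, 30)
xyz [0.  1.8 0.8] ang [ 0.001 -0.003 -0.004] rows>= 0.3
(-155, 66, 30)
xyz [0.01 3.2  1.38] ang [ 0.001 -0.003 -0.004] rows>= 0.6
(-120, 110, 10)
xyz [ 0.02  4.23 -0.96] ang [ 0.35  -0.004 -0.004] rows>= 1.9
```

All are out. I'll retreat and lift, then check the layout with a clear view.

```bash
python3 - <<'E'
from h import *
s=arm.read_state()
for q in [(-130,66,30),(-135,160,25),(-150,170,0)]:
    p,Rt=pour(*q); print(q);to(p,Rt,s)
E
```

```text
(-130, 66, 30)
xyz [0.   1.03 0.13] ang [ 0.001 -0.003 -0.004] rows>= 0.2
(-135, 160, 25)
xyz [ 0.05  6.74 -7.02] ang [ 0.088 -0.004 -0.004] rows>= 1.6
(-150, 170, 0)
xyz [ 0.05 10.32 -2.85] ang [ 0.524 -0.004 -0.003] rows>= 2.8
```

Request:
move_arm:
  moves:
    - {"gripper":-1,"xyz":[0,1.0,0.1],"angular":[0,0,0]}
    - {"gripper":-1,"xyz":[0,2.8,-2.2],"angular":[0.02,0,0]}
    - {"gripper":-1,"xyz":[0,4.8,-4.6],"angular":[0.05,0,0]}
    - {"gripper":-1,"xyz":[0,6.7,-7],"angular":[0.088,0,0]}
    - {"gripper":-1,"xyz":[0,8,-5.6],"angular":[0.25,0,0]}
    - {"gripper":-1,"xyz":[0,9.2,-4.2],"angular":[0.4,0,0]}
    - {"gripper":-1,"xyz":[0,10.3,-2.9],"angular":[0.524,0,0]}
    - {"gripper":-1,"xyz":[0,10.3,-2.9],"angular":[0.524,0,0]}

```text
clock: 25.1
position: [520.0, -70.8, 239.5]
ee_rot: [0.995, 0.101, 0.002, -0.0]
contact_force: [0.7, 0.3, -2.3]
gripper_width: 21.1
```

```bash
python3 - <<'E'
from h import *
s=look('w23')
b,_=snap('side','d23')
cv2.imwrite('pics/d23c.png',cv2.resize(b[95:260,180:320],None,fx=3.5,fy=3.5,interpolation=cv2.INTER_CUBIC))
to([525.8,-181.2,205],down(np.radians(166.7)),s)
E
```

```text
25.1 (array([  -0. , -152.4,  170.5]), np.float64(-0.0)) 21.1
in side -1 n 0 scoop x 
in side 1 n 0 scoop x 
out area 1626 x [ 2. 40.] y [-1. 43.] z 86.0
out area 937 x [ 7. 37.] y [-103.  -75.] z 85.0
out area 1741 x [-33.   0.] y [-1. 47.] z 86.0
out area 993 x [-35.  -5.] y [-102.  -74.] z 86.0
xyz [-1.66 10.93  3.44] ang [-0.005 -0.003  2.005] rows>= 10.7
```

View pics/d23c.png

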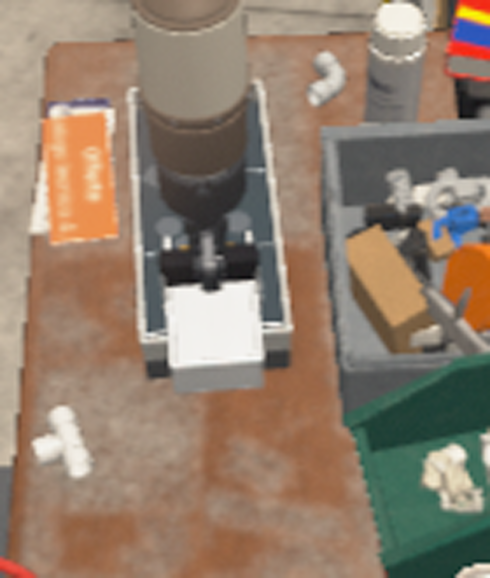

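The side view shows the empty scoop over the tray's near end and a clear bench spot at around (220,450). I'll return the scoop to its original place.

Request:
move_arm:
  moves:
    - {"gripper":-1,"xyz":[-0.1,1,0],"angular":[0,0,0.15]}
    - {"gripper":-1,"xyz":[-0.3,2.2,0],"angular":[0,0,0.33]}
    - {"gripper":-1,"xyz":[-0.5,3.4,0],"angular":[0,0,0.51]}
    - {"gripper":-1,"xyz":[-0.7,4.5,0.3],"angular":[0,0,0.69]}
    - {"gripper":-1,"xyz":[-0.9,5.6,0.8],"angular":[0,0,0.87]}
    - {"gripper":-1,"xyz":[-1.1,6.7,1.4],"angular":[0,0,1.05]}
    - {"gripper":-1,"xyz":[-1.3,7.7,2],"angular":[0,0,1.23]}
    - {"gripper":-1,"xyz":[-1.4,8.7,2.5],"angular":[0,0,1.41]}
    - {"gripper":-1,"xyz":[-1.5,9.6,3],"angular":[0,0,1.59]}
    - {"gripper":-1,"xyz":[-1.6,10.4,3.3],"angular":[0,0,1.77]}

```text
clock: 26.45
position: [525.2, -172.1, 205.8]
ee_rot: [0.709, -0.705, 0.001, -0.001]
contact_force: [1.1, 0.5, -3.0]
gripper_width: 21.4
```

```bash
python3 - <<'E'
from h import *
s=arm.read_state()
to([525.8,-181.2,71],down(np.radians(166.7)),s)
E
```

```text
xyz [ 9.000e-01 -1.000e-02  1.348e+01] ang [-0.003  0.     0.237] rows>= 2.2
```

Request:
move_arm:
  moves:
    - {"gripper":-1,"xyz":[0.5,0,0],"angular":[0,0,0.15]}
    - {"gripper":-1,"xyz":[0.9,0,2],"angular":[0,0,0.237]}
    - {"gripper":-1,"xyz":[0.9,0,6],"angular":[0,0,0.237]}
    - {"gripper":-1,"xyz":[0.9,0,10],"angular":[0,0,0.237]}
    - {"gripper":-1,"xyz":[0.9,0,12],"angular":[0,0,0.237]}
    - {"gripper":-1,"xyz":[0.9,0,12.8],"angular":[0,0,0.237]}
    - {"gripper":-1,"xyz":[0.9,0,13.1],"angular":[0,0,0.237]}
    - {"gripper":-1,"xyz":[0.9,0,13.4],"angular":[0,0,0.237]}
    - {"gripper":-1,"xyz":[0.9,0,13.6],"angular":[0,0,0.237]}
    - {"gripper":-1,"xyz":[0.9,0,13.6],"angular":[0,0,0.237]}

```text
clock: 27.7
position: [526.6, -182.0, 70.6]
ee_rot: [-0.622, 0.783, -0.002, 0.002]
contact_force: [0.5, 0.6, -2.9]
gripper_width: 21.3
```

Request:
move_arm:
  moves:
    - {"gripper":-1,"xyz":[0,0,0.1],"angular":[0,0,0]}
    - {"gripper":-1,"xyz":[0,0,0.2],"angular":[0,0,0]}
    - {"gripper":-1,"xyz":[0,0,0.2],"angular":[0,0,0]}

```text
clock: 28.08
position: [527.0, -182.1, 69.4]
ee_rot: [-0.622, 0.783, -0.002, 0.002]
contact_force: [0.3, 1.4, 5.4]
gripper_width: 21.5
```

Contact. I'll release, rise, and move aside for a final look at everything.

Request:
move_arm:
  moves:
    - {"gripper":1,"xyz":[0,0,0],"angular":[0,0,0]}
    - {"gripper":1,"xyz":[0,0,0],"angular":[0,0,0]}
    - {"gripper":1,"xyz":[0,0,0],"angular":[0,0,0]}
    - {"gripper":1,"xyz":[0,0,0],"angular":[0,0,0]}
    - {"gripper":1,"xyz":[0,0,-3],"angular":[0,0,0]}
    - {"gripper":1,"xyz":[0,0,-8],"angular":[0,0,0]}
    - {"gripper":1,"xyz":[0,0,-14],"angular":[0,0,0]}
    - {"gripper":1,"xyz":[0,0,-20],"angular":[0,0,0]}
    - {"gripper":1,"xyz":[0,0,-24],"angular":[0,0,0]}

```text
clock: 29.2
position: [525.7, -182.3, 311.8]
ee_rot: [-0.622, 0.783, -0.003, 0.004]
contact_force: [0.9, -0.9, -1.1]
gripper_width: 85.5
```

```bash
python3 - <<'E'
from h import *
s=arm.read_state(); print(s['position'],s['gripper_width'])
a,_=snap('scene','s24');b,_=snap('side','d24')
cv2.imwrite('pics/f.png',np.hstack([cv2.resize(b[95:310,180:310],(363,600),interpolation=cv2.INTER_CUBIC),cv2.resize(a[150:290,130:232],(437,600),interpolation=cv2.INTER_CUBIC)]))
w=cloud('d24')
for n,lo,hi,x0,x1,y0,y1 in [('scoop',96,112,455,600,-250,-110),('scr',90,104,460,590,-470,-340),('jar',74,90,630,710,-400,-310),('can',150,180,620,720,320,420)]:
    m=(w[...,2]>lo)&(w[...,2]<hi)&(w[...,0]>x0)&(w[...,0]<x1)&(w[...,1]>y0)&(w[...,1]<y1)
    m0=cloud('d0'); k=(m0[...,2]>lo)&(m0[...,2]<hi)&(m0[...,0]>x0)&(m0[...,0]<x1)&(m0[...,1]>y0)&(m0[...,1]<y1)
    print(n,m.sum(),rect(w[m]),np.median(w[m][:,2]).round(1),'| before',rect(m0[k]))
E
```

```text
[ 525.70208787 -182.25034556  311.75223258] 85.49457398657381
scoop 162 (array([ 529.1, -183. ]), array([90., 23.]), 77.5) 105.8 | before (array([ 527.2, -180.9]), array([92.4, 22.9]), 76.7)
scr 171 (array([ 523.5, -407.2]), array([65.8, 25.9]), 10.2) 96.9 | before (array([ 524.9, -407.5]), array([68.8, 26.1]), 13.4)
jar 282 (array([ 671.2, -350.7]), array([60.6, 58.6]), 3.1) 80.6 | before (array([ 671.6, -349.3]), array([58.7, 60.2]), 83.0)
can 176 (array([671.9, 366.2]), array([61.2, 59.3]), 83.5) 168.7 | before (array([673.1, 365.1]), array([62.1, 57.1]), 65.8)
```

View pics/f.png

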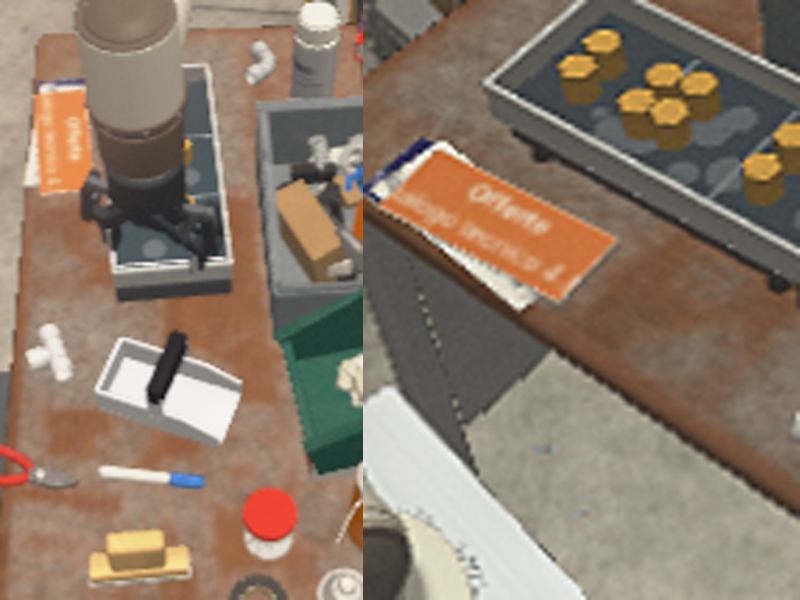

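The final picture shows the scoop and scraper upright, the can and jar in place, and eight couplings in the tray as 2+4+2. I'll verify the coupling centres numerically, because four of them sit near the far pressed line.

```bash
python3 - <<'E'
from h import *
for x,y in [(579,68),(603,42),(637,102),(667,74),(668,112),(699,84),(765,167),(795,135)]:
    u=130+(x-363)*102/437; v=150+y*140/600; print(tr(pt('s24',u,v)),tr(pt('s24',u,v,84)))
for x,y in [(697,65),(797,110),(712,198)]:
    u=130+(x-363)*102/437; v=150+y*140/600; print('line',tr(pt('s24',u,v,50)))
E
```

```text
[-21.7 106.8  81.4] [-23.5 104.7  84. ]
[ 12.9 109.2  83.5] [ 12.5 108.7  84. ]
[-24.6  39.7  80.6] [-27.   37.2  84. ]
[13.5 38.  83.4] [13.  37.6 84. ]
[-22.9   6.8  86. ] [-21.5   8.2  84. ]
[17.3  5.9 86.2] [18.9  7.4 84. ]
[-25.5 -96.2  83.9] [-25.6 -96.3  84. ]
[ 18.3 -93.8  81.8] [ 16.7 -95.1  84. ]
line [61.6 47.5 50. ]
line [ 66.5 -58.5  50. ]
line [-53.9 -60.7  50. ]
```

```bash
python3 -c "
from bench import arm
print(arm.job_done())"
```

```text
the job is handed in; nothing more can be done
None
```

The job is done and handed in at about 29 s on the robot's clock, well under the 72 s limit.

I drew the scraper along the tray and wiped both crusts into the slot, then put it back. After that I lifted the scoop by its handle, tipped the couplings out panel by panel, and set it back down.

What the last checks showed:
- **Couplings:** all eight are standing on end on the tray floor, split 2 / 4 / 2 across the far, middle and slot-end panels. Two of the middle four sit about 11–17 mm inside the far pressed line, so their edges overlap it.
- **Crusts:** after the wipe, both stood on edge in the trough with their tops about 20 mm below the floor, and none was left on the floor. I did not measure them again after the pour.
- **Tools:** the scraper and the scoop are both upright, within 3 mm of where they started.
- **Can and jar:** each reads within 2 mm of its starting position, which is within measurement error.

- **Force on set-down:** the wrist force reached at least 74 N when the scraper touched the bench, under the 120 N limit. I only read it at the end of the move, so the peak may have been higher.
- **Camera disagreement:** the scene and wrist cameras differ by about 5 mm along the tray. That does not change which panel any coupling is in.

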